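# Set the tray lamp switches to match the filled compartments

### The arm

A 6-joint arm with a two-finger parallel gripper is mounted at the origin on the work surface. World frame = base frame: x ahead of the robot, y to its left, z up, the work surface at z = 0. Lengths are in mm, angles in rad, forces in N, time in s.
With the tool pointing down it reaches from about 275 to 750 mm from the base axis. Payload 10.2 kg.
Tool frame: the origin (TCP) lies midway between the tips of the shut fingers; the grasp point (between the pads) lies 19 mm behind it (ctrl.hold_point_z is the distance from the TCP to the grasp point, in mm); z points along the fingers, y is the direction in which the jaws open and shut (so a half turn about z gives the same grasp; the last joint's range is limited). The gripper opens to 85 mm and grips with 20 to 120 N. Pads are 22 mm wide; open, the fingers measure 114 mm over their backs; the gripper's body (76 mm by 85 mm) begins 54 mm behind the grasp point. The pads swing forward as they close: fully open they stand 13 mm farther back than shut.
Start: joints at [-1.47, 0.313, 1.498, -0, 1.331, -0.223], TCP at [167.027, -497.728, 231.294] pointing down, gripper open.
Joint ranges: [-2.94, 2.94], [-0.97, 2.17], [0.19, 2.56], [-1.23, 4.37], [0.02, 3.11], [-2.88, 2.88]. Speed limits (rad/s): [2.39, 2.39, 3.01, 3.14, 3.14, 3.14].

### API

Orientations are given as a unit quaternion [w, x, y, z].
In Python, from rig import ctrl, capture, get_calibration, ticket, search_frame, outline_of gives the robot as it stands. The module is installed in compiled form; this text tells all that it offers.
- The arm moves only by the tool servo_tool, never from a script. Its argument "motion" is a list of rows, each an object with "dr": the turn, a rotation vector about the tool's x, y, z in units of 10 degrees (1.0 is 10 degrees), a list of three; "delta_pos": the shift along the tool's x, y, z in units of 50 mm (1.0 is 50 mm), a list of three; "hand": the opening, from 0 (shut) to 1 (fully open). In form: [{"dr": [ax, ay, az], "delta_pos": [x, y, z], "hand": hand}, ...]. A call has 1 to 20 rows; each row shifts and turns the pose as measured when the row begins, along the tool's axes as they then stand; what a row does not reach is not made up. A row lasts 1/8 s, in which the tool goes at most 62.5 mm and 10.7 degrees, less where a joint would pass 70% of its speed; a pose out of reach is approached as far as the arm can. A call is refused whole if a number of a shift passes 1 or a number of a turn 1, either way. A call with a gripper value outside its range is refused whole. The fingers move at their own pace and stop on an object; "squeeze" is the grip in N (left out, the last holds). Time passes only in rows, so rows that do not move let the fingers close. It gives the time, the measured TCP pose, the force and the opening at its end, in the units of the state.
- ctrl.sense(): the state, without advancing time (a new reading comes with each control period).
- capture(name): name is "side" or "top"; returns (picture, depth): 384x512x3 uint8, red, green, blue; 384x512 float32, mm along the optical axis (not along the pixel's ray), 0 where there is no reading.
- get_calibration(name): a dict with "camera_matrix" (3x3 intrinsics, pixels), "T" (4x4, takes a point from camera to world coordinates). Camera axes: x right, y down, z forward; pixel columns grow to the right and rows downward; lengths in mm; the calibration is good to about 2 mm. A picture is of the moment at which its call begins. get_calibration takes no time and is no camera call.
- ticket.finish_job(): hands the job in, once; it reports no verdict.
Trained networks look in the newest picture that a camera, given by its name, has taken for a name from the list of things; names that differ only in an ending like _2 or _b are one class to them, and where a whole thing is asked for, a point or a joint stands for the part that bears it (a point fixed in the world has none). Each returns a list of dicts, best first, with "score" (0 to 1); they miss things now and then, are a little off and sometimes report something else, mostly with a low value. They report only what shows in the picture. A call takes as long as a camera call. They do not tell look-alikes from the thing itself.
- search_frame(camera, label): "bbox" ([left, top, right, bottom] in pixels, round what is visible of it).
- outline_of(camera, label): "pixels" (384x512 bool, what is visible of it) and "bbox" ([left, top, right, bottom] in pixels, round what is visible of it).
The state is a dict: "time_s": time; "joints": joint angles; "dq": joint speeds; "tau": joint torques, N m; "eef_pos": TCP position; "ee_rot": TCP orientation; "force": force on the tool from outside, world axes, zero at the start; "wrist_torque": the same for the moment, N m; "grip_width": opening from 0.0 (shut) to 1.0 (fully open).
Only numpy, scipy, OpenCV 4.12 (cv2) and the standard library are available. Lean on these libraries where they do the work, as an engineer would, in place of code of your own. Each camera call takes 0.05 s, during which the arm holds its last target.

### The job

On the small dark grey lamp control box, set the four little slide switches so that the lamp of every tray compartment holding a cake is on and the lamp of every empty compartment is off: each switch belongs to the compartment whose tag has its colour, and on is towards the white stripe. Push each switch fully to its end, and leave the cakes, the bowl and the pudding pots where they are.

Things in the scene. Friction and masses are not known exactly. Their poses are not given: they have to be found in the camera images.
- control_box: dark grey lamp control box, 96 mm deep (x), 136 mm wide (y), 34 mm high; fixed; origin under its centre. A 10 mm wide white stripe runs along the edge of its top farther from the robot (+x side). The four switches stand on it side by side, 26 mm apart in a row along y, in any order of colours.
- red_switch (a joint): sliding red switch nub (10 mm along its travel, 8 mm wide, sticking up 16 mm from its black plate): 0 = OFF, at the end of the slot nearer the robot; 0.014 m = ON, at the end nearer the white stripe. It has no spring: it slides with about 1.5 N of friction, stays where it is left (it may start part-way) and stops hard at both ends.
- red_slot (a point): middle of the slot of the red switch, on the top of its black plate (50 x 22 mm), which is 38 mm above the counter; fixed. Its x axis points along the travel towards ON (the white-striped side), z up. The nub's centre lies at x = (joint value - 7 mm), y = 0, from 0 to 16 mm above this point.
- yellow_switch (a joint): sliding yellow switch nub (10 mm along its travel, 8 mm wide, sticking up 16 mm from its black plate): 0 = OFF, at the end of the slot nearer the robot; 0.014 m = ON, at the end nearer the white stripe. It has no spring: it slides with about 1.5 N of friction, stays where it is left (it may start part-way) and stops hard at both ends.
- yellow_slot (a point): middle of the slot of the yellow switch, on the top of its black plate (50 x 22 mm), which is 38 mm above the counter; fixed. Its x axis points along the travel towards ON (the white-striped side), z up. The nub's centre lies at x = (joint value - 7 mm), y = 0, from 0 to 16 mm above this point.
- green_switch (a joint): sliding green switch nub (10 mm along its travel, 8 mm wide, sticking up 16 mm from its black plate): 0 = OFF, at the end of the slot nearer the robot; 0.014 m = ON, at the end nearer the white stripe. It has no spring: it slides with about 1.5 N of friction, stays where it is left (it may start part-way) and stops hard at both ends.
- green_slot (a point): middle of the slot of the green switch, on the top of its black plate (50 x 22 mm), which is 38 mm above the counter; fixed. Its x axis points along the travel towards ON (the white-striped side), z up. The nub's centre lies at x = (joint value - 7 mm), y = 0, from 0 to 16 mm above this point.
- white_switch (a joint): sliding white switch nub (10 mm along its travel, 8 mm wide, sticking up 16 mm from its black plate): 0 = OFF, at the end of the slot nearer the robot; 0.014 m = ON, at the end nearer the white stripe. It has no spring: it slides with about 1.5 N of friction, stays where it is left (it may start part-way) and stops hard at both ends.
- white_slot (a point): middle of the slot of the white switch, on the top of its black plate (50 x 22 mm), which is 38 mm above the counter; fixed. Its x axis points along the travel towards ON (the white-striped side), z up. The nub's centre lies at x = (joint value - 7 mm), y = 0, from 0 to 16 mm above this point.
- red_bay (a point): centre of the floor (4 mm above the counter) of the compartment with the red tag, in the blue display tray (90 x 252 mm, four compartments 58 x 82 mm inside, walls up to 22 mm). The tag is a blank 18 x 40 mm red plate on the rim on the robot's side. The compartment holds one cake or only a flat round white paper liner, 38 mm across.
- yellow_bay (a point): centre of the floor (4 mm above the counter) of the compartment with the yellow tag, in the blue display tray (90 x 252 mm, four compartments 58 x 82 mm inside, walls up to 22 mm). The tag is a blank 18 x 40 mm yellow plate on the rim on the robot's side. The compartment holds one cake or only a flat round white paper liner, 38 mm across.
- green_bay (a point): centre of the floor (4 mm above the counter) of the compartment with the green tag, in the blue display tray (90 x 252 mm, four compartments 58 x 82 mm inside, walls up to 22 mm). The tag is a blank 18 x 40 mm green plate on the rim on the robot's side. The compartment holds one cake or only a flat round white paper liner, 38 mm across.
- white_bay (a point): centre of the floor (4 mm above the counter) of the compartment with the white tag, in the blue display tray (90 x 252 mm, four compartments 58 x 82 mm inside, walls up to 22 mm). The tag is a blank 18 x 40 mm white plate on the rim on the robot's side. The compartment holds one cake or only a flat round white paper liner, 38 mm across.
- cake_1_center (a point): centre of a custard-topped tart, yellow dome in a brown case, 40 mm across and 35 mm high, standing loose in one of the compartments (there are two such cakes)
- cake_2_center (a point): centre of a custard-topped tart, yellow dome in a brown case, 40 mm across and 35 mm high, standing loose in one of the compartments (there are two such cakes)
- bowl: black serving bowl, 110 mm across, 60 mm high, to the robot's left; origin under its centre. To be left alone
- pudding_1: white and blue pudding pot with pink lid, 72 mm across, 58 mm high, to the robot's right; origin under its centre. To be left alone
- pudding_2: white and blue pudding pot with pink lid, 72 mm across, 58 mm high, to the robot's right; origin under its centre. To be left alone
Things that resemble listed ones, but are neither listed nor needed, are in the scene too. Leave any purple look-alike of the part that bears cake_1_center alone. What is shaped like the part that bears cake_2_center but blue is not meant.

How it is judged (in metres and radians):
At the end, for the whole second after the job is handed in: Each switch whose colour-matched compartment holds a cake is at ON (beyond 10 of its 14 mm travel), each of the others at OFF (under 4 mm) (((horizontal distance between any of cake_1_center, cake_2_center and red_bay below 0.03 m and value of joint red_switch above 0.01 m) or (not (horizontal distance between any of cake_1_center, cake_2_center and red_bay below 0.03 m) and value of joint red_switch below 0.004 m)) and ((horizontal distance between any of cake_1_center, cake_2_center and yellow_bay below 0.03 m and value of joint yellow_switch above 0.01 m) or (not (horizontal distance between any of cake_1_center, cake_2_center and yellow_bay below 0.03 m) and value of joint yellow_switch below 0.004 m)) and ((horizontal distance between any of cake_1_center, cake_2_center and green_bay below 0.03 m and value of joint green_switch above 0.01 m) or (not (horizontal distance between any of cake_1_center, cake_2_center and green_bay below 0.03 m) and value of joint green_switch below 0.004 m)) and ((horizontal distance between any of cake_1_center, cake_2_center and white_bay below 0.03 m and value of joint white_switch above 0.01 m) or (not (horizontal distance between any of cake_1_center, cake_2_center and white_bay below 0.03 m) and value of joint white_switch below 0.004 m))); the robot touches nothing.
It fails at once if a cake, the bowl or a pudding pot was moved by more than 20 mm (distance of any of cake_1_center, cake_2_center, bowl, pudding_1, pudding_2 from where it was at the start of the episode above 0.02 m).
It also fails if it takes over 48 s, if anything falls off the work surface, if the arm or the gripper's body presses on something with over 40 N, if the wrist force passes 120 N, or if a joint passes its speed limit or range.

## Working session

There is one attempt and no reset: what is moved stays moved. The work goes in short steps, Python scripts to look and compute and a tool call to move; the robot and the scene stay as the last step left them, time stands still between calls to the robot, and variables do not carry over. Pictures are saved under pics/ and viewed, and the job is handed in when it is done.

Besides the shell and the picture viewer there is one more tool, called by a JSON object that holds its "name" and its "arguments", one argument or row to a line. servo_tool: Moves the arm, as the interface text tells. Its arguments: {"type":"object","properties":{"motion":{"type":"array"},"squeeze":{"type":"number"}},"required":["motion"]}

```bash
mkdir -p pics; python3 - <<'E'
from rig import *
import cv2,numpy as np
print(ctrl.sense())
for n in("side","top"):
    p,d=capture(n); cv2.imwrite(f"pics/{n}0.png",p[:,:,::-1]); np.savez(f"{n}0.npz",p=p,d=d)
    c=get_calibration(n);print(n,np.round(c["camera_matrix"],1).tolist(),np.round(c["T"],3).tolist())
E
```

```text
{'time_s': 0.0, 'joints': array([-1.47040735e+00,  3.13409165e-01,  1.49845744e+00,  1.00956297e-05,
        1.33099860e+00, -2.23426731e-01]), 'dq': array([ 1.55966388e-03, -3.38190663e-04,  7.06698170e-04, -1.31852475e-03,
        8.05415786e-04,  7.33903103e-05]), 'tau': array([-6.59196780e-05, -4.12264323e+01, -2.59745711e+01, -1.85056447e-04,
        4.10642795e-03, -6.31319210e-06]), 'eef_pos': array([ 166.99815467, -497.45200064,  230.74830837]), 'ee_rot': array([-6.34772161e-04,  9.86921525e-01,  1.61200181e-01,  4.40117142e-05]), 'force': array([-0.34589378,  0.72147004, -0.19834192]), 'wrist_torque': array([-0.04504624,  0.01708371, -0.0360571 ]), 'grip_width': 1.0014645864483576}
side [[358.6, 0.0, 252.7], [0.0, 358.6, 185.4], [0.0, 0.0, 1.0]] [[-0.85, -0.277, 0.449, 161.07], [-0.527, 0.474, -0.705, 690.961], [-0.018, -0.836, -0.549, 592.286], [0.0, 0.0, 0.0, 1.0]]
top [[478.7, 0.0, 254.0], [0.0, 478.7, 195.2], [0.0, 0.0, 1.0]] [[0.017, -0.989, 0.147, 392.712], [-1.0, -0.018, -0.004, -2.311], [0.007, -0.147, -0.989, 1282.581], [0.0, 0.0, 0.0, 1.0]]
```

View pics/side0.png

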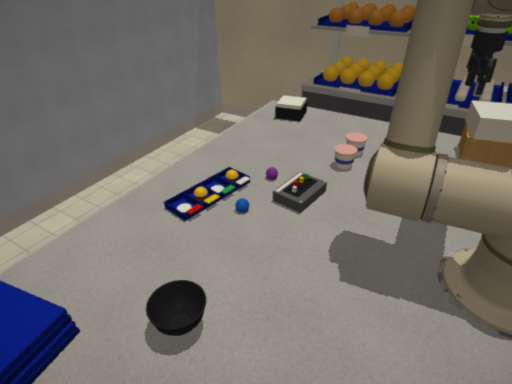

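View pics/top0.png

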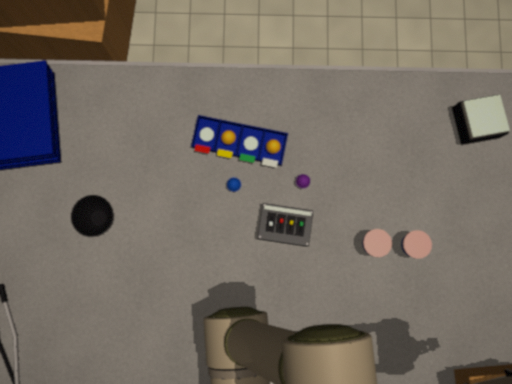

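The top view shows the tray at about (240,140). Its tags from left to right are red (203,149), yellow (225,154), green (247,158) and white (270,162). The box is at (285,224). I'll enlarge both.

```bash
python3 - <<'E'
import cv2,numpy as np
from rig import *
p=np.load("top0.npz")["p"][:,:,::-1]
a=cv2.resize(p[195:255,245:325],(800,600),interpolation=cv2.INTER_CUBIC)
b=cv2.resize(p[110:172,185:295],(800,450),interpolation=cv2.INTER_CUBIC)
cv2.imwrite("pics/box.png",a);cv2.imwrite("pics/tray.png",b)
q=np.load("side0.npz")["p"][:,:,::-1]
cv2.imwrite("pics/sbox.png",cv2.resize(q[165:215,265:335],(800,571),interpolation=cv2.INTER_CUBIC))
capture("top")
for l in["control_box","red_switch","yellow_switch","green_switch","white_switch","cake_1_center"]:
    for r in search_frame("top",l)[:3]:print(l,round(r["score"],2),np.round(r["bbox"],1))
E
```

```text
control_box 0.56 [256.6 204.5 311.9 247.9]
red_switch 0.72 [267.5 214.3 274.7 232.3]
green_switch 0.2 [255.8 203.5 313.  247.5]
white_switch 0.36 [267.  213.6 278.3 232.6]
cake_1_center 0.5 [299.6 177.  307.2 188.4]
cake_1_center 0.48 [266.6 140.3 280.6 155.7]
cake_1_center 0.45 [285.4 216.5 292.5 236.1]
```

View pics/box.png

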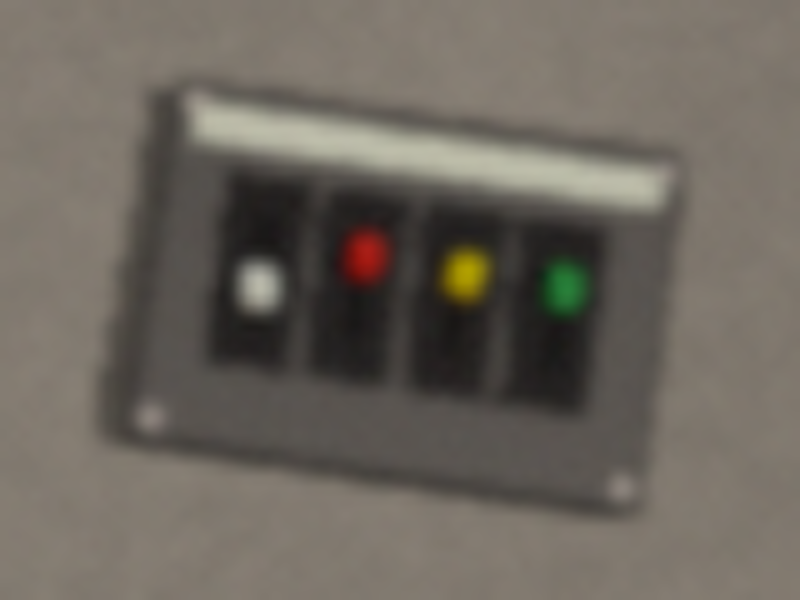

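View pics/tray.png

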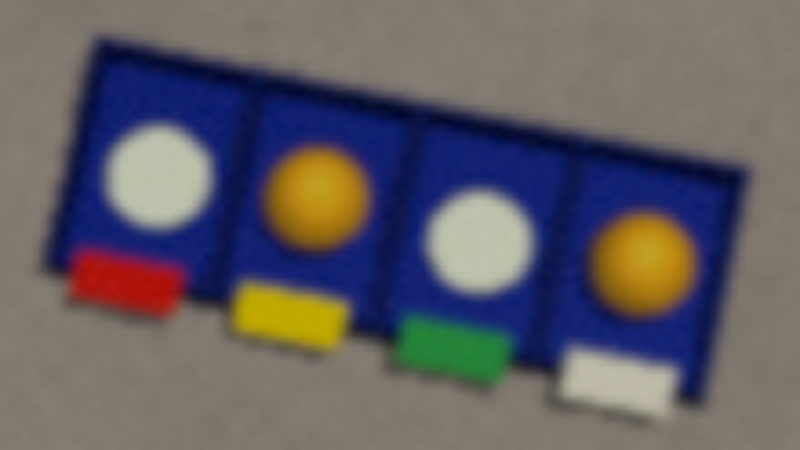

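View pics/sbox.png

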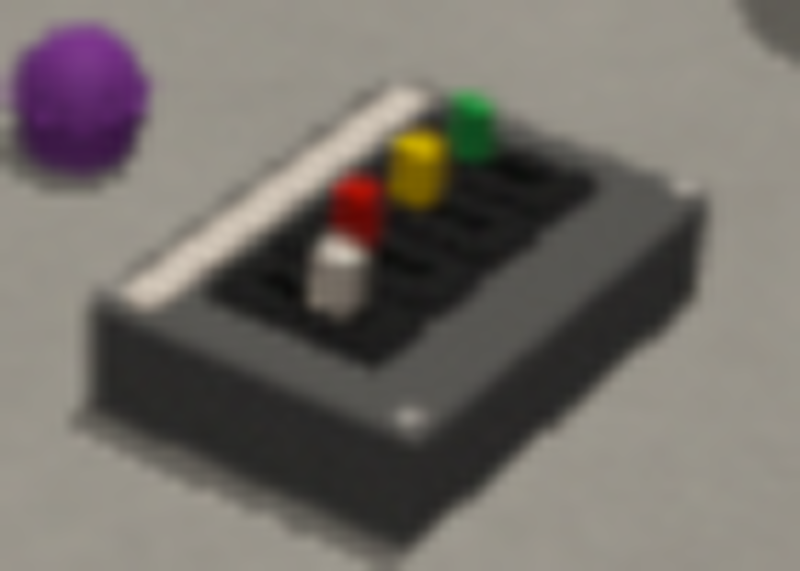

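Going by the tags, the cakes are in the yellow and white compartments and the red and green ones hold only liners. So white and yellow go ON, red and green go OFF. The purple and blue balls at (303,181) and (233,184) are decoys and lie outside the tray. On the box, left to right, the switches are white, red, yellow, green. Next I'll measure their positions.

```bash
cat > h.py <<'E'
import numpy as np,cv2
from rig import *
def ray(cam,u,v,z):
    c=get_calibration(cam);K=c["camera_matrix"];T=np.array(c["T"])
    d=T[:3,:3]@np.linalg.inv(K)@np.array([u,v,1.]);o=T[:3,3]
    return (o+d*(z-o[2])/d[2])
def nubs(p,cam="top",box=(245,195,80,60),z=54):
    x,y,w,h=box
    c=p[y:y+h,x:x+w].astype(float)
    r,g,b=c[...,0],c[...,1],c[...,2]
    W={"red":np.clip(r-1.6*np.maximum(g,b),0,None),"yellow":np.clip(np.minimum(r,g)-2*b,0,None)*(g>.5*r),"green":np.clip(g-1.5*np.maximum(r,b),0,None)}
    W["white"]=np.clip(np.minimum(np.minimum(r,g),b)-110,0,None)
    out={}
    for k,m in W.items():
        m=m.copy()
        if k=="white": m[:17]=0; m[40:]=0; m[:,:20]=0;m[:,31:]=0
        yy,xx=np.mgrid[:h,:w]
        if m.sum()>0: out[k]=((xx*m).sum()/m.sum()+x,(yy*m).sum()/m.sum()+y)
    return out
E
python3 - <<'E'
from h import *
f=np.load("top0.npz");p=f["p"];d=f["d"]
S=[ray("top",(c+.5)/10-.5+245,(r+.5)/10-.5+195,38) for c,r in[(260,273),(553,318)]]
e=S[1]-S[0]; print("plates W,G",np.round(S,1),"pitch",np.linalg.norm(e)/3)
st=[ray("top",(c+.5)/10-.5+245,(r+.5)/10-.5+195,34) for c,r in[(190,120),(668,188)]]
print("stripe",np.round(st,1),np.linalg.norm(st[1]-st[0]))
for v in(e,st[1]-st[0]): print("yaw deg",np.degrees(np.arctan2(v[0],-v[1])))
yaw=np.arctan2(*( (st[1]-st[0])[[0]][0],-(st[1]-st[0])[1]))
ex=np.array([np.cos(yaw),np.sin(yaw)])
mid=(S[0]+S[1])[:2]/2; ey=np.array([-ex[1],ex[0]])
for k,(u,v) in nubs(p).items():
    P=ray("top",u,v,54); q=P[:2]-mid; print(k,round(u,1),round(v,1),np.round(P,1),"in box frame",np.round([q@ex,q@ey],1))
c=get_calibration("top");u,v=285,240
Kd=np.linalg.inv(c["camera_matrix"])@np.array([u,v,1]);print("box top by depth",(np.array(c["T"])@np.append(Kd*d[v,u],1))[:3])
# tool axes
from scipy.spatial.transform import Rotation as R
q=ctrl.sense()["ee_rot"];print(np.round(R.from_quat(np.r_[q[1:],q[0]]).as_matrix(),3))
E
```

```text
plates W,G [[ 507.9  -51.9   38. ]
 [ 497.5 -128.4   38. ]] pitch 25.72430028500168
stripe [[ 548.3  -33.2   34. ]
 [ 532.5 -158.9   34. ]] 126.66348730240173
yaw deg -7.763696236817395
yaw deg -7.150122934503009
red 281.0 220.2 [511.2 -78.2  54. ] in box frame [ 6.9 12.9]
yellow 291.0 222.0 [ 507. -104.   54.] in box frame [  6.  -13.2]
green 300.9 223.3 [ 503.9 -129.4   54. ] in box frame [  6.1 -38.8]
white 270.5 223.1 [503.2 -51.3  54. ] in box frame [-4.3 38.7]
box top by depth [461.70735979 -90.38242495  32.28503259]
[[ 0.948  0.318 -0.   ]
 [ 0.318 -0.948  0.   ]
 [-0.    -0.    -1.   ]]
```

{"name": "servo_tool", "arguments": {
  "motion": [
    {"dr":[0,0,0.87],"delta_pos":[0,0,0],"hand":0},
    {"dr":[0,0,0.87],"delta_pos":[0,0,0],"hand":0},
    {"dr":[0,0,0.87],"delta_pos":[0,0,0],"hand":0},
    {"dr":[0,0,0],"delta_pos":[0,0,0],"hand":0}
  ],
  "squeeze": 20
}}

```text
time_s: 0.95
eef_pos: [167.0, -497.7, 231.2]
ee_rot: [-0.0, 0.997, -0.072, -0.0]
force: [-0.1, 1.1, -0.4]
grip_width: 0.144
```

```bash
cat >> h.py <<'E'
from scipy.spatial.transform import Rotation as R
YAW=np.radians(-7.5);EX=np.array([np.cos(YAW),np.sin(YAW)]);EY=np.array([-EX[1],EX[0]]);MID=np.array([502.7,-90.15])
def st(goal_box=None,z=None):
    s=ctrl.sense();q=s["ee_rot"];M=R.from_quat(np.r_[q[1:],q[0]]).as_matrix()
    d=s["eef_pos"][:2]-MID
    print("t",round(s["time_s"],2),"pos",np.round(s["eef_pos"],1),"box",np.round([d@EX,d@EY],1),"yaw",np.round(np.degrees(np.arctan2(M[1,0],M[0,0])),1),"tilt",np.round(M[:2,2],3),"F",np.round(s["force"],1),"grip",round(s["grip_width"],2))
    if goal_box is not None:
        g=MID+EX*goal_box[0]+EY*goal_box[1]
        dv=M.T@(np.r_[g,z]-s["eef_pos"]);print("tool delta mm",np.round(dv,1),"units",np.round(dv/50,2))
E
python3 -c "
from h import *
st((-26,38.7),100)"
```

```text
t 0.95 pos [ 167.  -497.7  231.2] box [-279.6 -447.8] yaw -8.3 tilt [0. 0.] F [-0.1  1.1 -0.4] grip 0.14
tool delta mm [ 247.1 -489.8  131.3] units [ 4.94 -9.8   2.63]
```

{"name": "servo_tool", "arguments": {
  "motion": [
    {"dr":[0,0,-0.08],"delta_pos":[0.41,-0.82,0.2],"hand":0},
    {"dr":[0,0,0],"delta_pos":[0.41,-0.82,0.2],"hand":0},
    {"dr":[0,0,0],"delta_pos":[0.41,-0.82,0.2],"hand":0},
    {"dr":[0,0,0],"delta_pos":[0.41,-0.82,0.2],"hand":0},
    {"dr":[0,0,0],"delta_pos":[0.41,-0.82,0.2],"hand":0},
    {"dr":[0,0,0],"delta_pos":[0.41,-0.82,0.2],"hand":0},
    {"dr":[0,0,0],"delta_pos":[0.41,-0.82,0.2],"hand":0},
    {"dr":[0,0,0],"delta_pos":[0.41,-0.82,0.2],"hand":0},
    {"dr":[0,0,0],"delta_pos":[0.41,-0.82,0.2],"hand":0},
    {"dr":[0,0,0],"delta_pos":[0.41,-0.82,0.2],"hand":0},
    {"dr":[0,0,0],"delta_pos":[0.41,-0.82,0.2],"hand":0},
    {"dr":[0,0,0],"delta_pos":[0.41,-0.82,0.2],"hand":0},
    {"dr":[0,0,0],"delta_pos":[0,0,0],"hand":0}
  ]
}}

```text
time_s: 2.58
eef_pos: [475.4, -22.4, 107.8]
ee_rot: [0.002, 0.999, -0.042, 0.002]
force: [0.7, -0.4, -0.2]
grip_width: -0.001
```

```bash
python3 -c "
from h import *
st((-26,38.7),70)
p,d=capture('side');cv2.imwrite('pics/s1.png',cv2.resize(p[100:230,230:400,::-1],(800,612))[:600])
p,d=capture('top');cv2.imwrite('pics/t1.png',cv2.resize(p[150:290,200:380,::-1],(770,600)))"
```

```text
t 2.58 pos [475.4 -22.4 107.8] box [-35.9  63.6] yaw -4.8 tilt [ 0.004 -0.005] F [ 0.7 -0.4 -0.2] grip -0.0
tool delta mm [ 8.6 25.2 38. ] units [0.17 0.5  0.76]
```

View pics/s1.png

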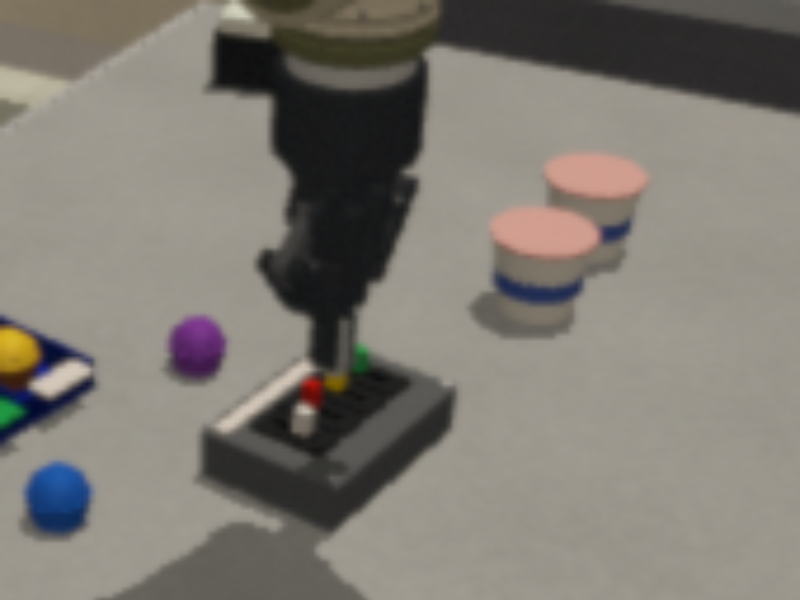

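The fingers are shut and hover at (335,350) in the crop, clear of the switches and the pots. I'll trim the pose.

{"name": "servo_tool", "arguments": {
  "motion": [
    {"dr":[0,0,0.27],"delta_pos":[0.17,0.5,0.6],"hand":0},
    {"dr":[0,0,0],"delta_pos":[0,0,0],"hand":0},
    {"dr":[0,0,0],"delta_pos":[0,0,0],"hand":0}
  ]
}}

```text
time_s: 3.05
eef_pos: [481.2, -53.1, 80.0]
ee_rot: [0.003, 0.998, -0.067, 0.004]
force: [-0.4, 0.2, -0.6]
grip_width: 0.002
```

```bash
python3 -c "
from h import *
st((-27,39),45)"
```

```text
t 3.05 pos [481.2 -53.1  80. ] box [-26.2  33.9] yaw -7.7 tilt [ 0.007 -0.006] F [-0.4  0.2 -0.6] grip 0.0
tool delta mm [-1.1 -5.2 35. ] units [-0.02 -0.1   0.7 ]
```

{"name": "servo_tool", "arguments": {
  "motion": [
    {"dr":[0,0,0],"delta_pos":[-0.04,-0.1,0.1],"hand":0},
    {"dr":[0,0,0],"delta_pos":[0,0,0.3],"hand":0},
    {"dr":[0,0,0],"delta_pos":[0,0,0.25],"hand":0},
    {"dr":[0,0,0],"delta_pos":[0,0,0],"hand":0}
  ]
}}

```text
time_s: 3.55
eef_pos: [479.9, -47.1, 46.5]
ee_rot: [0.003, 0.998, -0.066, 0.005]
force: [0.4, 0.1, -0.5]
grip_width: -0.002
```

```bash
python3 -c "
from h import *
st((-9,39),45)
p,d=capture('side');cv2.imwrite('pics/s2.png',cv2.resize(p[150:220,255:345,::-1],(771,600),interpolation=cv2.INTER_CUBIC))"
```

```text
t 3.55 pos [479.9 -47.1  46.5] box [-28.2  39.7] yaw -7.6 tilt [ 0.009 -0.007] F [ 0.4  0.1 -0.5] grip -0.0
tool delta mm [19.2  0.7  1.7] units [0.38 0.01 0.03]
```

View pics/s2.png

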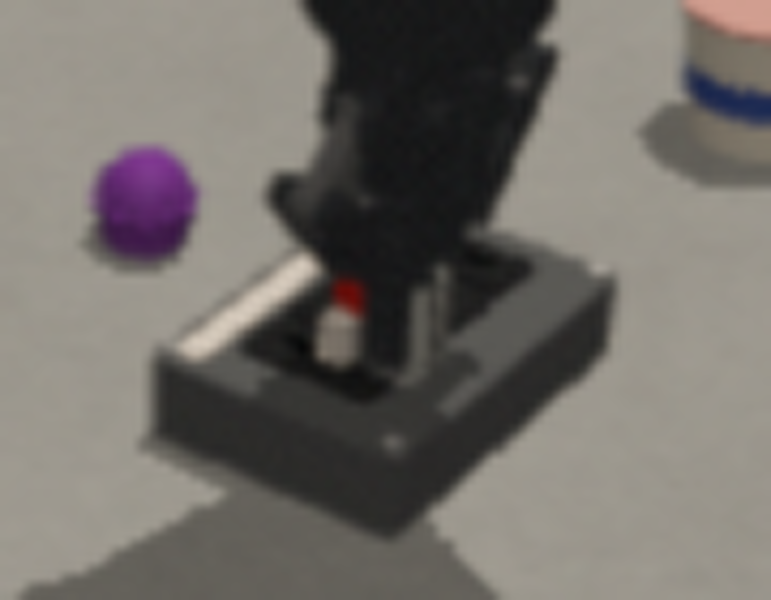

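The finger at (410,330) stands just behind the white nub at (337,335). Now I'll push in small steps.

{"name": "servo_tool", "arguments": {
  "motion": [
    {"dr":[0,0,0],"delta_pos":[0.1,0,0],"hand":0},
    {"dr":[0,0,0],"delta_pos":[0.1,0,0],"hand":0},
    {"dr":[0,0,0],"delta_pos":[0.1,0,0],"hand":0},
    {"dr":[0,0,0],"delta_pos":[0.05,0,0],"hand":0}
  ]
}}

```text
time_s: 4.1
eef_pos: [498.5, -49.6, 47.4]
ee_rot: [0.003, 0.998, -0.066, 0.004]
force: [-2.3, -0.5, -0.1]
grip_width: -0.001
```

```bash
python3 -c "
from h import *
st((-9,39),45)"
```

```text
t 4.1 pos [498.5 -49.6  47.4] box [-9.5 39.6] yaw -7.6 tilt [ 0.008 -0.007] F [-2.3 -0.5 -0.1] grip -0.0
tool delta mm [0.5 0.6 2.5] units [0.01 0.01 0.05]
```

{"name": "servo_tool", "arguments": {
  "motion": [
    {"dr":[0,0,0],"delta_pos":[0.04,0,0.02],"hand":0},
    {"dr":[0,0,0],"delta_pos":[0.03,0,0],"hand":0}
  ]
}}

```text
time_s: 4.35
eef_pos: [501.4, -50.0, 46.4]
ee_rot: [0.003, 0.998, -0.066, 0.003]
force: [-10.5, -0.1, 4.6]
grip_width: 0.001
```

```bash
python3 -c "
from h import *
st((-9,39),45)"
```

```text
t 4.35 pos [501.4 -50.   46.4] box [-6.5 39.7] yaw -7.6 tilt [ 0.006 -0.007] F [-10.5  -0.1   4.6] grip 0.0
tool delta mm [-2.5  0.7  1.4] units [-0.05  0.01  0.03]
```

White hit its end stop at 10 N. Now back off, lift, and move to yellow.

{"name": "servo_tool", "arguments": {
  "motion": [
    {"dr":[0,0,0],"delta_pos":[-0.2,0,0],"hand":0},
    {"dr":[0,0,0],"delta_pos":[-0.16,0,-0.2],"hand":0},
    {"dr":[0,0,0],"delta_pos":[0,0,-0.4],"hand":0},
    {"dr":[0,0,0],"delta_pos":[0,0.5,-0.1],"hand":0},
    {"dr":[0,0,0],"delta_pos":[0,0.5,0],"hand":0},
    {"dr":[0,0,0],"delta_pos":[0,0,0],"hand":0},
    {"dr":[0,0,0],"delta_pos":[0,0,0],"hand":0}
  ]
}}

```text
time_s: 5.22
eef_pos: [475.6, -97.4, 86.6]
ee_rot: [0.004, 0.998, -0.066, 0.007]
force: [0.6, 0.4, -1.0]
grip_width: 0.0
```

```bash
python3 -c "
from h import *
st((-22,-13),46)
p,d=capture('side');cv2.imwrite('pics/s3.png',cv2.resize(p[150:220,255:345,::-1],(771,600),interpolation=cv2.INTER_CUBIC))"
```

```text
t 5.22 pos [475.6 -97.4  86.6] box [-25.9 -10.7] yaw -7.5 tilt [ 0.014 -0.009] F [ 0.6  0.4 -1. ] grip 0.0
tool delta mm [ 3.3  2.  40.7] units [0.07 0.04 0.81]
```

View pics/s3.png

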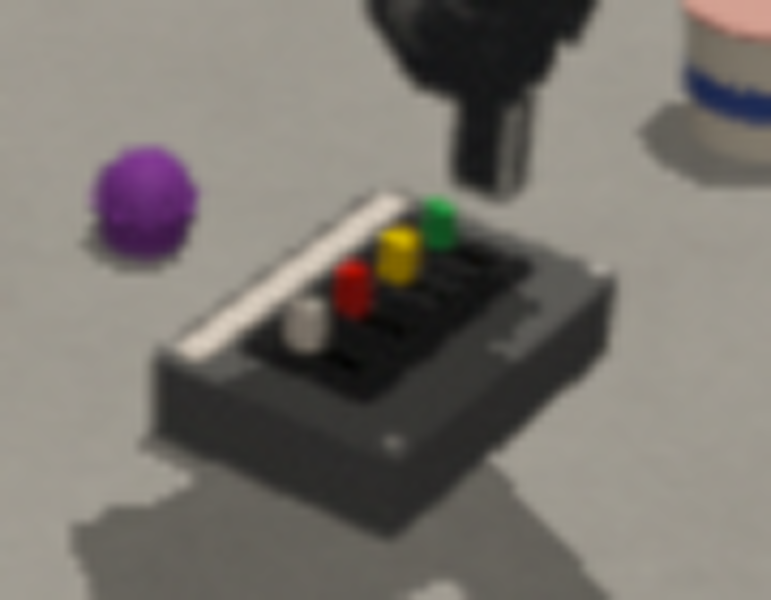

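White at (305,325) has moved towards the stripe and is in line with the others. Now down behind yellow.

{"name": "servo_tool", "arguments": {
  "motion": [
    {"dr":[0,0,0],"delta_pos":[0.02,0.04,0.4],"hand":0},
    {"dr":[0,0,0],"delta_pos":[0,0,0.35],"hand":0},
    {"dr":[0,0,0],"delta_pos":[0,0,0],"hand":0}
  ]
}}

```text
time_s: 5.65
eef_pos: [477.3, -97.8, 48.7]
ee_rot: [0.004, 0.998, -0.064, 0.007]
force: [-0.9, 0.1, 1.5]
grip_width: -0.003
```

```bash
python3 -c "
from h import *
st((-8,-13),46)"
```

```text
t 5.65 pos [477.3 -97.8  48.7] box [-24.2 -10.9] yaw -7.4 tilt [ 0.014 -0.009] F [-0.9  0.1  1.5] grip -0.0
tool delta mm [16.2  2.1  3. ] units [0.32 0.04 0.06]
```

{"name": "servo_tool", "arguments": {
  "motion": [
    {"dr":[0,0,0],"delta_pos":[0,0.05,0.04],"hand":0},
    {"dr":[0,0,0],"delta_pos":[0.1,0,0],"hand":0},
    {"dr":[0,0,0],"delta_pos":[0.1,0,0],"hand":0},
    {"dr":[0,0,0],"delta_pos":[0.08,0,0],"hand":0},
    {"dr":[0,0,0],"delta_pos":[0.04,0,0],"hand":0}
  ]
}}

```text
time_s: 6.28
eef_pos: [494.5, -102.3, 48.7]
ee_rot: [0.004, 0.998, -0.064, 0.008]
force: [-6.7, -0.6, 2.6]
grip_width: -0.001
```

```bash
python3 -c "
from h import *
st((-8,-13),46)"
```

```text
t 6.28 pos [ 494.5 -102.3   48.7] box [ -6.5 -13.1] yaw -7.3 tilt [ 0.016 -0.01 ] F [-6.7 -0.6  2.6] grip -0.0
tool delta mm [-1.5 -0.1  2.6] units [-0.03 -0.    0.05]
```

Yellow stops at the same point. Next are red and green, pushed from the stripe side.

{"name": "servo_tool", "arguments": {
  "motion": [
    {"dr":[0,0,0],"delta_pos":[-0.12,0,0],"hand":0},
    {"dr":[0,0,0],"delta_pos":[-0.1,0,-0.3],"hand":0},
    {"dr":[0.05,-0.09,0],"delta_pos":[0,0,-0.5],"hand":0},
    {"dr":[0,0,0],"delta_pos":[0.45,-0.25,0],"hand":0},
    {"dr":[0,0,0],"delta_pos":[0.45,-0.25,0],"hand":0},
    {"dr":[0,0,0],"delta_pos":[0,0,0],"hand":0},
    {"dr":[0,0,0],"delta_pos":[0,0,0],"hand":0}
  ]
}}

```text
time_s: 7.15
eef_pos: [530.5, -81.2, 95.3]
ee_rot: [0.0, 0.998, -0.064, 0.003]
force: [-0.3, -0.7, 0.8]
grip_width: 0.002
```

```bash
python3 -c "
from h import *
st((31,13),46)"
```

```text
t 7.15 pos [530.5 -81.2  95.3] box [26.4 12.5] yaw -7.4 tilt [ 0.006 -0.001] F [-0.3 -0.7  0.8] grip 0.0
tool delta mm [ 4.3 -0.5 49.3] units [ 0.09 -0.01  0.99]
```

{"name": "servo_tool", "arguments": {
  "motion": [
    {"dr":[0,0,0],"delta_pos":[0.12,0,0.2],"hand":0},
    {"dr":[0,0,0],"delta_pos":[0.02,0,0.35],"hand":0},
    {"dr":[0,0,0],"delta_pos":[0,0,0.3],"hand":0},
    {"dr":[0,0,0],"delta_pos":[0,0,0],"hand":0}
  ]
}}

```text
time_s: 7.65
eef_pos: [536.8, -83.1, 50.5]
ee_rot: [0.0, 0.998, -0.065, 0.003]
force: [-0.4, -0.7, 0.2]
grip_width: -0.002
```

```bash
python3 -c "
from h import *
st((11,13),46)"
```

```text
t 7.65 pos [536.8 -83.1  50.5] box [32.9 11.4] yaw -7.5 tilt [ 0.005 -0.   ] F [-0.4 -0.7  0.2] grip -0.0
tool delta mm [-21.9  -1.6   4.4] units [-0.44 -0.03  0.09]
```

{"name": "servo_tool", "arguments": {
  "motion": [
    {"dr":[0,0,0],"delta_pos":[-0.04,-0.03,0.09],"hand":0},
    {"dr":[0,0,0],"delta_pos":[-0.1,0,0],"hand":0},
    {"dr":[0,0,0],"delta_pos":[-0.1,0,0],"hand":0},
    {"dr":[0,0,0],"delta_pos":[-0.1,0,0],"hand":0},
    {"dr":[0,0,0],"delta_pos":[-0.06,0,0],"hand":0}
  ]
}}

```text
time_s: 8.28
eef_pos: [516.9, -79.1, 46.9]
ee_rot: [0.0, 0.998, -0.065, 0.004]
force: [2.6, -0.2, -1.0]
grip_width: 0.001
```

```bash
python3 -c "
from h import *
st((9,13),46)"
```

```text
t 8.28 pos [516.9 -79.1  46.9] box [12.6 12.8] yaw -7.5 tilt [ 0.009 -0.002] F [ 2.6 -0.2 -1. ] grip 0.0
tool delta mm [-3.6 -0.2  0.8] units [-0.07 -0.    0.02]
```

{"name": "servo_tool", "arguments": {
  "motion": [
    {"dr":[0,0,0],"delta_pos":[-0.05,0,0],"hand":0},
    {"dr":[0,0,0],"delta_pos":[-0.04,0,0],"hand":0}
  ]
}}

```text
time_s: 8.52
eef_pos: [515.0, -79.0, 47.4]
ee_rot: [0.001, 0.998, -0.066, 0.009]
force: [16.5, 1.4, -12.0]
grip_width: -0.004
```

```bash
python3 -c "
from h import *
st((9,13),46)"
```

```text
t 8.53 pos [515.  -79.   47.4] box [10.7 12.6] yaw -7.5 tilt [ 0.017 -0.003] F [ 16.5   1.4 -12. ] grip -0.0
tool delta mm [-1.7 -0.4  1.4] units [-0.03 -0.01  0.03]
```

Red is at its OFF stop at 16 N. Now green.

{"name": "servo_tool", "arguments": {
  "motion": [
    {"dr":[0,0,0],"delta_pos":[0.2,0,0],"hand":0},
    {"dr":[0,0,0],"delta_pos":[0.25,0,-0.1],"hand":0},
    {"dr":[0,-0.06,0],"delta_pos":[0,0,-0.5],"hand":0},
    {"dr":[0,0,0],"delta_pos":[0,0.5,-0.2],"hand":0},
    {"dr":[0,0,0],"delta_pos":[0,0.5,0],"hand":0},
    {"dr":[0,0,0],"delta_pos":[0,0,0],"hand":0},
    {"dr":[0,0,0],"delta_pos":[0,0,0],"hand":0}
  ]
}}

```text
time_s: 9.4
eef_pos: [530.7, -132.0, 89.2]
ee_rot: [0.0, 0.998, -0.065, 0.001]
force: [0.7, -0.2, -0.6]
grip_width: -0.002
```

```bash
python3 -c "
from h import *
st((32,-39),46)
p,d=capture('side');cv2.imwrite('pics/s4.png',cv2.resize(p[150:220,255:345,::-1],(771,600),interpolation=cv2.INTER_CUBIC))"
```

```text
t 9.4 pos [ 530.7 -132.    89.2] box [ 33.3 -37.8] yaw -7.5 tilt [ 0.002 -0.001] F [ 0.7 -0.2 -0.6] grip -0.0
tool delta mm [-1.3  1.1 43.2] units [-0.03  0.02  0.86]
```

View pics/s4.png

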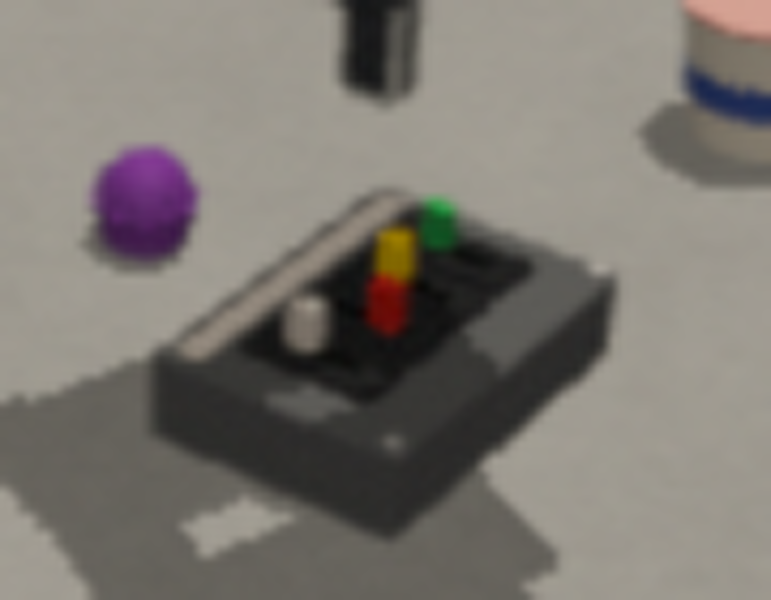

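Red at (388,305) has moved to the robot's side, while white (305,325) and yellow (397,255) are at ON. Green, at (440,223), is left.

{"name": "servo_tool", "arguments": {
  "motion": [
    {"dr":[0,0,0],"delta_pos":[0,0.02,0.25],"hand":0},
    {"dr":[0,0,0],"delta_pos":[0,0,0.35],"hand":0},
    {"dr":[0,0,0],"delta_pos":[0,0,0.26],"hand":0},
    {"dr":[0,0,0],"delta_pos":[0,0,0],"hand":0},
    {"dr":[0,0,0],"delta_pos":[-0.1,0,0],"hand":0},
    {"dr":[0,0,0],"delta_pos":[-0.1,0,0],"hand":0},
    {"dr":[0,0,0],"delta_pos":[-0.08,0,0],"hand":0}
  ]
}}

```text
time_s: 10.32
eef_pos: [516.3, -129.1, 43.4]
ee_rot: [0.0, 0.998, -0.064, 0.001]
force: [2.0, 0.0, -1.0]
grip_width: -0.001
```

```bash
python3 -c "
from h import *
st((9.5,-39),46)"
```

```text
t 10.32 pos [ 516.3 -129.1   43.4] box [ 18.6 -36.8] yaw -7.3 tilt [ 0.002 -0.   ] F [ 2.  0. -1.] grip -0.0
tool delta mm [-9.1  2.1 -2.6] units [-0.18  0.04 -0.05]
```

{"name": "servo_tool", "arguments": {
  "motion": [
    {"dr":[0,0,0],"delta_pos":[-0.09,0,-0.03],"hand":0},
    {"dr":[0,0,0],"delta_pos":[-0.05,0,0],"hand":0},
    {"dr":[0,0,0],"delta_pos":[-0.04,0,0],"hand":0}
  ]
}}

```text
time_s: 10.7
eef_pos: [508.4, -128.3, 45.8]
ee_rot: [0.001, 0.998, -0.064, 0.004]
force: [13.2, 1.1, -8.2]
grip_width: 0.002
```

```bash
python3 -c "
from h import *
st((9.5,-39),46)"
```

```text
t 10.7 pos [ 508.4 -128.3   45.8] box [ 10.6 -37. ] yaw -7.3 tilt [ 0.007 -0.002] F [13.2  1.1 -8.2] grip 0.0
tool delta mm [-1.1  2.  -0.2] units [-0.02  0.04 -0.  ]
```

{"name": "servo_tool", "arguments": {
  "motion": [
    {"dr":[0,0,0],"delta_pos":[0.2,0,0],"hand":0},
    {"dr":[0,0,0],"delta_pos":[0.2,0,-0.2],"hand":0},
    {"dr":[0,0,0],"delta_pos":[0,0,-0.8],"hand":0},
    {"dr":[0,0,0],"delta_pos":[0,0,-0.8],"hand":0},
    {"dr":[0,0,0],"delta_pos":[0,0.6,-0.8],"hand":0},
    {"dr":[0,0,0],"delta_pos":[0,0.8,-0.3],"hand":0},
    {"dr":[0,0,0],"delta_pos":[-0.3,0.8,0],"hand":0},
    {"dr":[0,0,0],"delta_pos":[-0.3,0.8,0],"hand":0},
    {"dr":[0,0,0],"delta_pos":[-0.3,0.8,0],"hand":0},
    {"dr":[0,0,0],"delta_pos":[-0.3,0.8,0],"hand":0},
    {"dr":[0,0,0],"delta_pos":[0,0,0],"hand":0},
    {"dr":[0,0,0],"delta_pos":[0,0,0],"hand":0}
  ]
}}

```text
time_s: 12.2
eef_pos: [439.5, -358.5, 203.8]
ee_rot: [0.003, 0.998, -0.063, 0.003]
force: [0.1, 0.2, -0.4]
grip_width: 0.001
```

```bash
python3 -c "
from h import *
st()
p,d=capture('side');cv2.imwrite('pics/s5.png',p[:,:,::-1])
p,d=capture('top');cv2.imwrite('pics/t5.png',cv2.resize(p[195:255,245:325,::-1],(800,600),interpolation=cv2.INTER_CUBIC))
for k,(u,v) in nubs(p).items():
    P=ray('top',u,v,54); q=P[:2]-MID; print(k,np.round([q@EX,q@EY],1))
"
```

```text
t 12.2 pos [ 439.5 -358.5  203.8] box [ -27.6 -274.3] yaw -7.2 tilt [ 0.006 -0.006] F [ 0.1  0.2 -0.4] grip 0.0
red [-6.3 13. ]
yellow [  7.4 -12.9]
green [ -6.3 -38.7]
white [ 7.7 38.7]
```

View pics/t5.png

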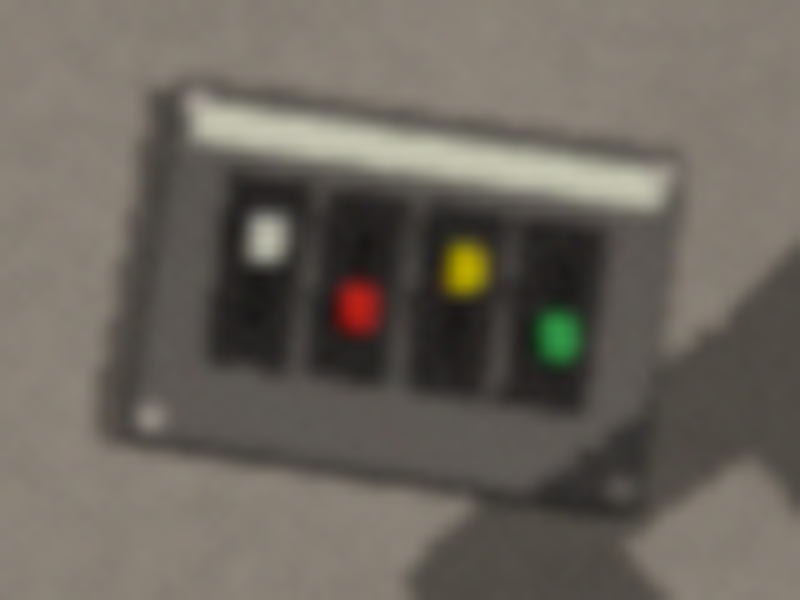

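View pics/s5.png

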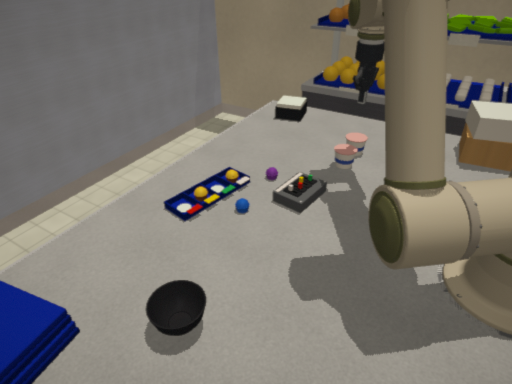

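In the top crop, white (266,238) and yellow (466,269) are at the stripe end. Red (358,307) and green (559,336) are at the robot's end. Measured travel is about 14 mm between the two groups. Cakes, bowl and pots are unmoved in the side view. I'll hand the job in.

```bash
python3 -c "
from rig import *
print(ticket.finish_job())"
```

```text
the job is handed in; nothing more can be done
None
```

All four switches are set and the job is handed in at about 12 s of the 48 s allowed; the hand-in gave no verdict. Cakes stand in the yellow and white compartments, so I pushed white and yellow to ON and red and green to OFF, using the shut fingers.

**End stops:** each push ran until the force rose at the stop: 10 N for white, 7 N for yellow, 16 N for red and 13 N for green.

**Last picture:** the nubs measured +7.7 mm (white), +7.4 mm (yellow), −6.3 mm (red) and −6.3 mm (green) from the slot middle. Nominal is ±7 mm, so this agrees within the camera calibration.

**Other things in the scene:** by eye in the last side picture, the cakes, bowl and pots look unmoved. I did not measure them. The arm was parked clear at about 204 mm height.

**Check that disagreed:** the trained networks were unreliable on the switches. They gave almost the same spot for red and white and found no yellow, so I located the nubs by colour in the picture instead.

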